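# Dial open the studio lock-up and put the ink tin away

## Robot

A 7-joint arm with a two-finger parallel gripper is mounted at the origin on the work surface. World frame = base frame: x ahead of the robot, y to its left, z up, the work surface at z = 0. Lengths are in m, angles in rad, forces in N, time in s.
With the tool pointing down it reaches from about 0.425 to 0.825 m from the base axis. Payload 3.6 kg.
Tool frame: the origin (TCP) lies at the very end of the fingers, on their centre line; the grasp point (between the pads) lies env.tcp_to_grasp behind it (env.tcp_to_grasp is the distance from the TCP to the grasp point, in m); x points along the fingers, y is the direction in which the jaws open and shut, and the axes are right-handed (so a half turn about x gives the same grasp; the last joint's range is limited). The gripper opens to 93 mm and grips with 3 to 60 N. Pads are 15 mm wide; open, the fingers measure 128 mm over their backs; the gripper's body (75 mm by 188 mm) begins 65 mm behind the grasp point.
Start: joints at [1.3, 0.615, -0.013, 1.423, 0.008, 1.103, -0.04], TCP at [0.157, -0.631, 0.219] pointing down, gripper open.
Joint ranges: [-3.12, 3.12], [-0.3, 2.06], [-1.34, 1.32], [0.26, 2.42], [-1.36, 4.5], [0.01, 1.98], [-2.84, 2.84]. Speed limits (rad/s): [2.79, 2.79, 3.14, 3.14, 3.14, 3.14, 3.14].

## Interface

Orientations are given as a rotation vector (axis times angle).
In Python, from cell import env gives the robot as it stands.
- The arm moves only by the shell command python3 -m crank 'ROWS'. ROWS is text: rows parted by semicolons, each of 7 numbers parted by spaces: the shift along the world's x, y, z in mm, then the turn, a rotation vector about the world's x, y, z in degrees, then the finger opening in mm, from 0 to 93. In form: dx dy dz ax ay az claw; .... A call has 1 to 5 rows; each row shifts and turns the commanded pose from where the row before left it; what a row does not reach is not made up. A row lasts 1/12 s, in which the tool goes at most 41.7 mm and 7.16 degrees, less where a joint would pass 70% of its speed; a pose out of reach is approached as far as the arm can. A call is refused whole if a number of a shift passes 41.7 or a number of a turn 7.16, either way. A call with a gripper value outside its range is refused whole. The fingers move at their own pace and stop on an object; the grip force is fixed at half the most. Time passes only in rows, so rows that do not move let the fingers close. It gives the time, the measured TCP pose, the force and the opening at its end, in the units of the state.
- env.get_state(): the state, without advancing time (a new reading comes with each control period).
- env.read_camera(name): name is "scene" or "top"; returns a dict with "pixels" (480x640x3 uint8, red, green, blue), "camera_matrix" (3x3 intrinsics, pixels), "k1" (the pictures are not rectified: a ray, as slopes to the right and down, at radius r is drawn at 1 + k1 r^2 times it, then the intrinsics apply), "camera_from_world" (4x4, takes a point from world to camera coordinates). Camera axes: x right, y up, looking along -z (the intrinsics and any distortion apply to the point x, -y, -z); pixel columns grow to the right and rows downward; lengths in m; the calibration is good to about 2 mm. A picture is of the moment at which its call begins. There is no depth.
- env.sign_off(): hands the job in, once; it reports no verdict.
The state is a dict: "time": time; "joints": joint angles; "qd": joint speeds; "joint_efforts": joint torques, N m; "eef_pos": TCP position; "ee_rot": TCP orientation; "contact_force": force on the tool from outside, world axes, zero at the start; "ft_torque": the same for the moment, N m; "finger_gap": finger opening in m.
Only numpy, scipy, OpenCV 4.12 (cv2) and the standard library are available. Lean on these libraries where they do the work, as an engineer would, in place of code of your own. Each camera call takes 0.05 s, during which the arm holds its last target. There are 200 camera calls.

## Task

Put the round tin away in the lock-up: with the crank knob, turn the dial clockwise, passing the one-rib mark once and stopping briefly on it the second time, then anticlockwise, passing the two-rib mark once and stopping briefly on it the second time, then clockwise straight to the three-rib mark, and leave it there. Then draw the bolt fully back, push the round tin along the table, without lifting or tipping it, fully home against the back of the bay, and slide the bolt fully shut behind it. Do not overrun the one-rib or two-rib stop, and leave everything else on the table where it stands.

Things in the scene. Friction and masses are not known exactly. Their poses are not given: they have to be found in the camera images.
- lockup: grey metal lock-up fixed to the table: an open bay and, to its -y side, a sloping console. Origin on the table at the seat in the bay; z up. The bay is a U of 40 mm high walls without a floor, 126 mm wide inside (x -63 to +63), back wall's inner face at y = -55, mouth towards +y, flared from y = 85 to about 170 mm wide at y = 125
- console_face (a point): middle of the console's sloping face, under the dial, at x = 30, y = -175, z = 85 mm in the lock-up's frame (axes as the lock-up's). The face is 200 mm long, 190 mm wide and slopes 30 degrees: low edge (35 mm high) towards +x (away from the robot), high edge (135 mm) towards -x; its outward normal is (0.5, 0, 0.866)
- mark_three (a point): three-rib mark: three white raised ribs side by side, each 18 mm long and 3 mm high, on the sloping face just outside the dial, 74 mm from its axle, at the uphill side (nearest the robot), which is 12 o'clock as seen looking onto the face from outside
- mark_one (a point): one-rib mark: a single such rib, at 4 o'clock (the lock-up's +y side, low)
- mark_two (a point): two-rib mark: two such ribs side by side, at 8 o'clock (the lock-up's -y side, low)
- bay_seat (a point): where the tin's origin lies when it is home: on the table, centred in the bay, tin touching the back wall (same point and axes as the lock-up's origin)
- dial_center (a point): centre of the dial's upper face; the dial is a metal disc 116 mm across, 12 mm thick, on the sloping face. z is the outward normal of the face (the dial's axle), -x points at the crank knob: it turns with the dial
- crank_grip (a point): middle of the crank knob, a black cylinder 24 mm across that spins freely on its own pin, so it may be held firmly and carried round without turning the gripper. Its axis is parallel to the dial's axle, 42 mm from it; it stands from 4 to 50 mm above the dial's upper face, this point 28 mm above it. z along the knob outward, -x away from the dial's centre
- dial (a joint): angle of the dial, rad, counting whole turns, growing clockwise seen onto the face from outside; 0 with the crank knob at the three-rib mark, one-rib mark at +2.094, two-rib mark at -2.094 (or +4.189), plus whole turns. Starts between -1.5 and 1.5, so the three stops are +8.378, -2.094 and 0. Turns without end; light friction (0.06 N m) holds it where left
- bolt (a joint): travel of the steel bolt, m: 0 fully shut (starts there), 0.058 fully back. It lies across the mouth at the lock-up's y = 73 mm, 20 to 36 mm above the table, its tip at x = 8 mm when shut; slides towards the lock-up's +x to open, friction 1.5 N, no spring, stays where left. To be moved only after the combination is dialled
- bolt_knob (a point): grip point on the bolt's upright knob, a steel cylinder 20 mm across standing from 36 to 82 mm above the table; this point is on its axis at 64 mm height; at x = 86 mm, y = 73 mm in the lock-up's frame when shut; axes as the lock-up's. It rises from a fixed guide 40 mm high, x 63 to 155, y 55 to 91 mm
- tin: round metal tin, 110 mm across, 45 mm tall, 0.35 to 0.7 kg, too wide to grasp; origin at the centre of its underside, z up. It stands on the table off the mouth of the bay (+y of it)
- square_tin: bystander: square metal tin, 90 x 90 x 40 mm, standing to the far side of the round tin
- paste_jar: bystander: closed jar, 64 mm across, 60 mm tall, on the robot's side of the bay
- brush: bystander: flat wide brush lying down, about 195 mm long, origin on the table under its handle's front end, x towards its bristles
- mug: bystander: white mug, 80 mm across, 85 mm tall, handle at its +y, behind the lock-up
- roller: bystander: ink roller lying down, about 185 mm long, roll 40 mm thick at its +x end, on the robot's side of the round tin
- glue: bystander: bottle, 60 mm across, 150 mm tall, to the right of the console
- book: bystander: cloth-bound book lying flat, 140 x 200 x 25 mm, to the right of the lock-up

How it is judged:
By the outcome, as a careful person would: the job done as asked, in the order asked, and still so for the second after the job is handed in, with the robot touching nothing.
It also fails if it takes over 72 s, if anything falls off the work surface, if the arm or the gripper's body presses on something with over 40 N, if the wrist force passes 120 N, or if a joint passes its speed limit or range.

## Working session

There is one attempt and no reset: what is moved stays moved. The work goes in short steps, Python scripts to look and compute and a shell command to move; the robot and the scene stay as the last step left them, time stands still between calls to the robot, and variables do not carry over. Pictures are saved under pics/ and viewed, about 8 in all and at most 12, crops included, and the job is handed in when it is done.

```bash
ls; mkdir -p pics; python3 - <<'E'
from cell import env
import cv2
print(env.get_state(), env.tcp_to_grasp)
for n in("scene","top"):
    c=env.read_camera(n); cv2.imwrite(f"pics/{n}0.png",c["pixels"][:,:,::-1]); print(n,c["camera_matrix"],c["k1"],c["camera_from_world"])
E
```

```text
pics
{'time': 0.0, 'joints': array([ 1.30051507,  0.6158906 , -0.01259244,  1.42491604,  0.00814332,
        1.10338783, -0.04038865]), 'qd': array([ 0.00187839, -0.00040654,  0.00013001,  0.00081713,  0.00033219,
       -0.00118662, -0.00174679]), 'joint_efforts': array([-4.68033577e-04, -4.58938622e+01,  2.08928240e-01, -1.65746301e+01,
       -6.11321256e-02,  2.04703136e-02,  2.16115627e-04]), 'eef_pos': array([ 0.1566836 , -0.63000906,  0.21749416]), 'ee_rot': array([ 2.0925028 ,  0.25911802, -2.09334319]), 'contact_force': array([ 0.73680658, -0.6456921 , -0.56646089]), 'ft_torque': array([-0.0273234 , -0.01641784, -0.08490051]), 'finger_gap': 0.09327332048924347} 0.0188
scene [[545.82191178   0.         329.88737742]
 [  0.         545.82191178 230.87661155]
 [  0.           0.           1.        ]] -0.04092218725701238 [[ 0.05206335  0.99842199  0.02104599  0.00209534]
 [-0.68386132  0.02028665  0.72932993  0.27877487]
 [ 0.72775208 -0.0523639   0.68383838 -1.66444933]
 [ 0.          0.          0.          1.        ]]
top [[548.94052613   0.         321.93992799]
 [  0.         548.94052613 240.98554167]
 [  0.           0.           1.        ]] -0.06155818897265218 [[-0.01902    -0.99958131 -0.02180465  0.00806448]
 [ 0.9930256  -0.02142426  0.115936   -0.56673326]
 [-0.11635461 -0.01944747  0.99301732 -1.25394209]
 [ 0.          0.          0.          1.        ]]
```

View pics/scene0.png

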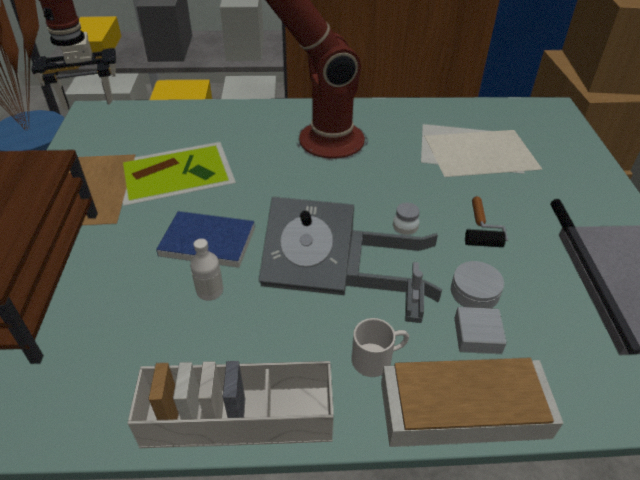

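View pics/top0.png

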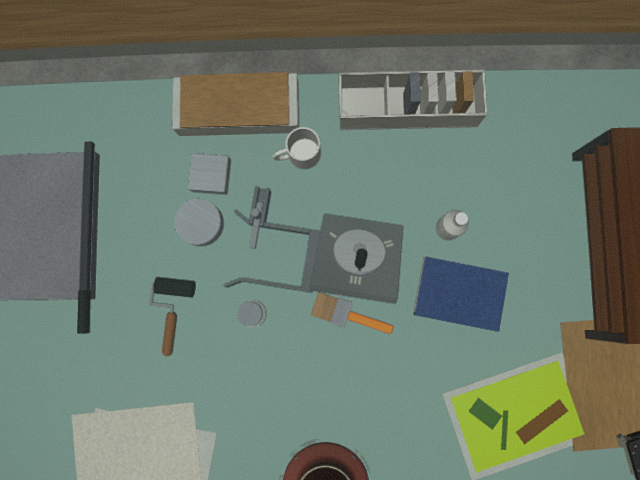

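```bash
python3 - <<'E'
import cv2
a=cv2.imread("pics/top0.png")[140:335,165:425]; cv2.imwrite("pics/t1.png",cv2.resize(a,None,fx=3,fy=3,interpolation=cv2.INTER_CUBIC))
a=cv2.imread("pics/scene0.png")[185:360,255:515]; cv2.imwrite("pics/s1.png",cv2.resize(a,None,fx=3,fy=3,interpolation=cv2.INTER_CUBIC))
E
```

```text
(no output)
```

View pics/t1.png

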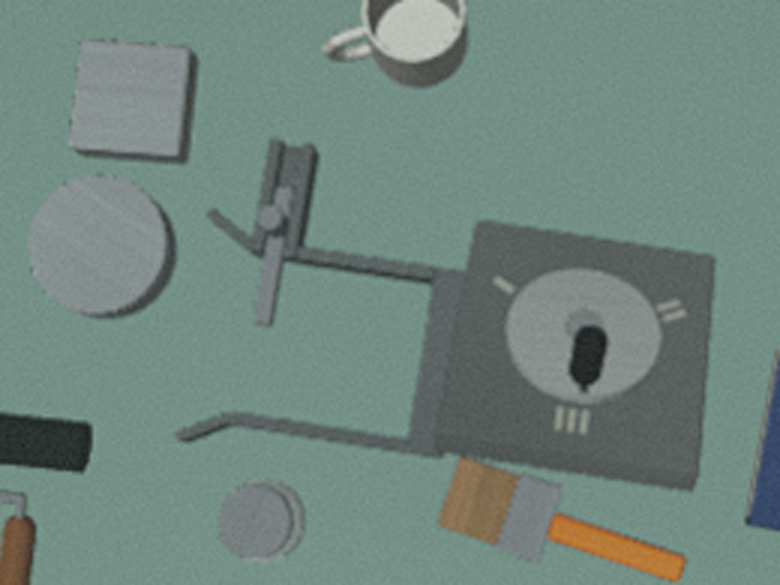

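View pics/s1.png

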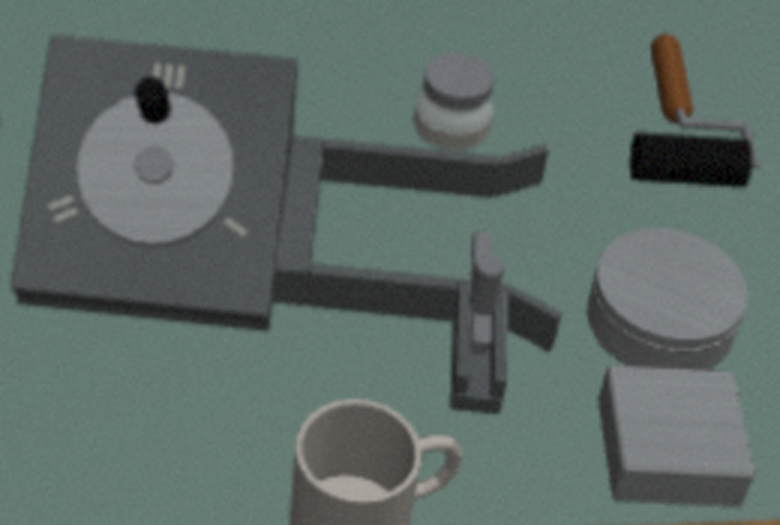

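```bash
cat > h.py <<'E'
import numpy as np, cv2
from scipy.optimize import least_squares
from cell import env
n=np.array([.5,0,.866]);u=np.array([-.866,0,.5]);yv=np.array([0,1.,0]);FC=np.array([30,-175,85.])
def face(th,r,h): return FC+r*(np.cos(th)*u+np.sin(th)*yv)+h*n
def proj(c,P):
    P=np.atleast_2d(P); q=P@c["camera_from_world"][:3,:3].T+c["camera_from_world"][:3,3]
    a=np.c_[q[:,0],-q[:,1]]/(-q[:,2:]); a=a*(1+c["k1"]*(a**2).sum(1,keepdims=True))
    K=c["camera_matrix"]; return a*[K[0,0],K[1,1]]+K[:2,2]
def full(p,o): return np.array(o)+(np.array(p,float)+.5)/3-.5
def toW(pose,P):
    x,y,w=pose; P=np.atleast_2d(P)/1000; c,s=np.cos(w),np.sin(w)
    return np.c_[c*P[:,0]-s*P[:,1]+x,s*P[:,0]+c*P[:,1]+y,P[:,2]]
E
cat > fit.py <<'E'
from h import *
T=env.read_camera("top");S=env.read_camera("scene");oT=(165,140);oS=(255,185)
D=2*np.pi/3
L=[face(0,74,1.5),face(D,74,1.5),face(-D,74,1.5)]
pt=L+[[116.6,-80,35],[116.6,-270,35],[-56.6,-270,135],[86,73,82]]
ut=full([(572,420),(505,284),(671,310),(478,222),(714,257),(692,489),(270,215)],oT)
ps=L+[[-56.6,-270,135],[-56.6,-80,135],[116.6,-80,35],[116.6,-270,35],[86,73,82]]
us=full([(170,76),(235,227),(63,208),(52,37),(297,59),(272,317),(18,290),(482,237)],oS)
f=lambda p:np.r_[proj(T,toW(p,pt))-ut,proj(S,toW(p,ps))-us]
r=least_squares(lambda p:f(p).ravel(),[.6,0,0],loss="soft_l1");print("lock",r.x);print(f(r.x).round(1).tolist())
p=r.x
g=lambda t:np.r_[proj(T,toW(p,[face(t[0],42,50),face(t[0],42,16)]))-full([(590,338),(586,372)],oT),proj(S,toW(p,[face(t[0],42,62),face(t[0],42,16)]))-full([(149,86),(155,112)],oS)]
for t in(-.3,0,.2): print(t,g([t]).round(1).tolist())
q=least_squares(lambda t:g(t).ravel(),[0]);print("th",q.x,)
h=lambda t:np.r_[proj(T,[[t[0],t[1],.045]])-full((98,245),oT),proj(S,[[t[0],t[1],.045]])-full((671,285),oS)].ravel()
k=least_squares(h,[.6,.3]);print("tin",k.x,h(k.x)); 
d=k.x-p[:2];c,s=np.cos(p[2]),np.sin(p[2]);print("tin in lock",c*d[0]+s*d[1],-s*d[0]+c*d[1])
for i,a in enumerate((T,S)):
    im=a["pixels"][:,:,::-1].copy(); o=(oT,oS)[i]; im=cv2.resize(im[o[1]:o[1]+195,o[0]:o[0]+260],None,fx=3,fy=3,interpolation=cv2.INTER_CUBIC)
    def poly(P,col):
        z=(proj(a,P)-o+.5)*3-.5; cv2.polylines(im,[np.round(z).astype(int)],False,col,1)
    A=np.linspace(0,2*np.pi,60)
    poly(toW(p,[face(t,58,12) for t in A]),(0,0,255))
    for hh in(16,62): poly(toW(p,[face(q.x[0],42,hh)+12*(np.cos(t)*u+np.sin(t)*yv) for t in A]),(0,255,255))
    poly(np.c_[k.x[0]+.055*np.cos(A),k.x[1]+.055*np.sin(A),A*0+.045],(0,0,255))
    poly(np.c_[k.x[0]+.055*np.cos(A),k.x[1]+.055*np.sin(A),A*0],(255,0,0))
    poly(toW(p,[[-63,85,40],[-63,-55,40],[63,-55,40],[63,85,40]]),(0,255,0))
    poly(toW(p,[[86+10*np.cos(t),73+10*np.sin(t),82] for t in A]),(0,0,255))
    poly(toW(p,[[63,55,40],[155,55,40],[155,91,40],[63,91,40],[63,55,40]]),(0,255,0))
    cv2.imwrite(f"pics/ov{i}.png",im)
a,b=[cv2.imread(f"pics/ov{i}.png") for i in(0,1)]
cv2.imwrite("pics/ov.png",cv2.resize(np.hstack([a[:,:]]),None,fx=1,fy=1))
E
python3 fit.py
```

```text
lock [ 0.53366007  0.09323256 -0.18359732]
[[-1.4, 0.8], [-1.0, 1.0], [-0.8, 1.4], [-1.2, -1.0], [0.0, 0.2], [1.2, -4.4], [-0.8, 0.4], [-0.7, 0.3], [-0.3, 0.4], [-0.3, 0.4], [-0.7, -1.3], [0.0, -0.3], [-2.0, 0.3], [-3.4, -0.6], [2.1, 9.8]]
-0.3 [[2.8, 3.6], [2.2, 1.2], [-3.8, 1.9], [-3.8, -0.1]]
0 [[-3.1, 3.4], [-3.5, 1.0], [2.0, 1.7], [1.9, -0.3]]
0.2 [[-6.9, 2.4], [-7.3, 0.0], [5.8, 2.5], [5.5, 0.4]]
th [-0.13242183]
tin [0.6197299  0.29038552] [-0.78664989 -0.61279073 -0.74444825 -0.50445469]
tin in lock 0.04862953807351108 0.2095530411393658
```

View pics/ov0.png

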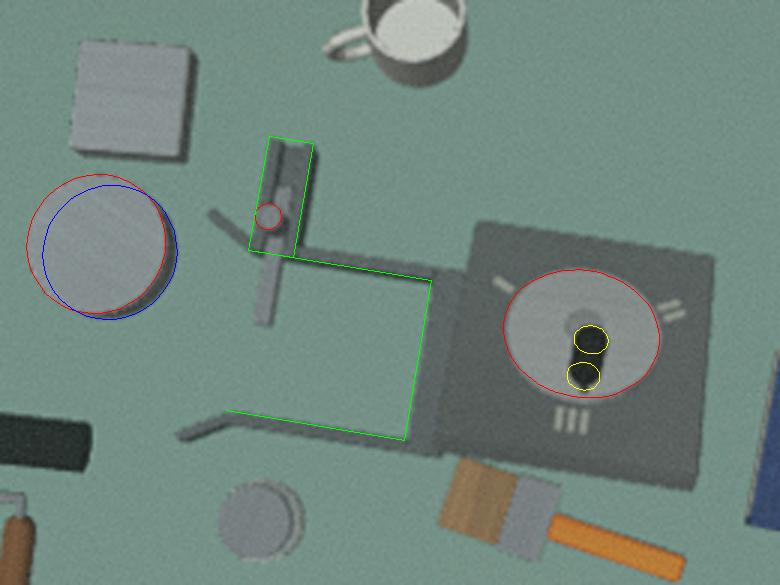

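View pics/ov1.png

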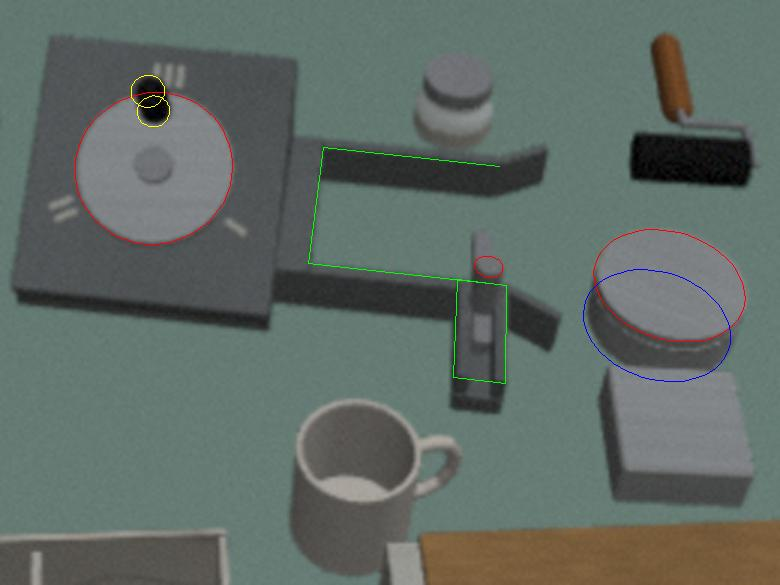

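```bash
sed -i 's/(482,237)/(487,266)/; s/,\[-56.6,-270,135\],\[86,73,82\]\]/,[86,73,82]]/; s/(714,257),(692,489)/(714,257)/' fit.py
cat > plan.py <<'E'
from scipy.spatial.transform import Rotation as R
E
python3 fit.py; python3 - <<'E'
from cell import env
import numpy as np
from scipy.spatial.transform import Rotation as R
s=env.get_state(); M=R.from_rotvec(s["ee_rot"]).as_matrix(); print(M.round(3)); 
w=-.1836; Z=R.from_euler('z',w).as_matrix()
def tgt(tool_x,tool_y): 
    x=Z@np.array(tool_x);y=Z@np.array(tool_y);return np.c_[x,y,np.cross(x,y)]
for name,x,y in [("tilt y",(-.5,0,-.866),(0,1,0)),("tilt -y",(-.5,0,-.866),(0,-1,0)),("tilt x",(-.5,0,-.866),(.866,0,-.5)),("tilt -x",(-.5,0,-.866),(-.866,0,.5)),("down x",(0,0,-1),(1,0,0)),("down -x",(0,0,-1),(-1,0,0)),("down y",(0,0,-1),(0,1,0)),("down -y",(0,0,-1),(0,-1,0))]:
    print(name,np.degrees(R.from_matrix(tgt(x,y)@M.T).as_rotvec()).round(1))
E
```

```text
lock [ 0.53402667  0.093091   -0.18156614]
[[-1.2, 0.5], [-1.0, 0.8], [-0.7, 1.0], [-1.3, -1.3], [0.0, -0.2], [-0.8, 0.3], [-0.8, 0.5], [-0.3, 0.7], [-0.4, 0.7], [-0.8, -1.1], [-0.1, -0.2], [-1.9, 0.5], [-3.5, -0.3], [0.5, 0.2]]
-0.3 [[2.9, 3.3], [2.3, 0.8], [-3.9, 2.2], [-3.9, 0.1]]
0 [[-3.0, 3.0], [-3.5, 0.6], [2.0, 1.9], [1.8, -0.1]]
0.2 [[-6.8, 2.1], [-7.2, -0.3], [5.8, 2.7], [5.4, 0.7]]
th [-0.12875267]
tin [0.6197299  0.29038552] [-0.78664989 -0.61279073 -0.74444825 -0.50445469]
tin in lock 0.04866894163767001 0.20952685940009402
[[-0.     0.241 -0.97 ]
 [ 0.001 -0.97  -0.241]
 [-1.    -0.001 -0.   ]]
tilt y [ 41.3   1.2 150.8]
tilt -y [ -1.   30.2 -23.9]
tilt x [21.7 23.  63.9]
tilt -x [ -25.9   24.4 -111.5]
down x [-0.  -0.  65.5]
down -x [  -0.     0.  -114.5]
down y [-0.000e+00 -1.000e-01  1.555e+02]
down -y [ -0.1   0.  -24.5]
```

```bash
cat >> h.py <<'E'
POSE=[.5340,.0931,-.1816]
def st():
    s=env.get_state(); return s
E
python3 - <<'E'
from h import *
for h in(100,26):
    t=toW(POSE,face(-.13,42,h))[0]; print(h,t.round(4),((t-env.get_state()["eef_pos"])*1000).round(1))
print("n",(toW([0,0,POSE[2]],n)*1000).round(3))
E
```

```text
100 [ 0.5446 -0.0923  0.1924] [387.8 538.2 -25.8]
26 [ 0.5082 -0.0856  0.1283] [351.4 544.9 -89.9]
n [[ 0.492 -0.09   0.866]]
```

```bash

python3 -m crank '0 0 20 0 0 0 60; 0 0 20 0 0 0 60; 0 0 20 0 0 0 60; 0 0 20 0 0 0 60; 17.6 24.5 0 2.17 2.3 6.39 60' 
python3 -m crank '17.6 24.5 0 2.17 2.3 6.39 60; 17.6 24.5 0 2.17 2.3 6.39 60; 17.6 24.5 0 2.17 2.3 6.39 60; 17.6 24.5 0 2.17 2.3 6.39 60; 17.6 24.5 0 2.17 2.3 6.39 60' 
python3 -m crank '17.6 24.5 0 2.17 2.3 6.39 60; 17.6 24.5 0 2.17 2.3 6.39 60; 17.6 24.5 0 2.17 2.3 6.39 60; 17.6 24.5 0 2.17 2.3 6.39 60; 17.6 24.5 0 0 0 0 60' 
python3 -m crank '17.6 24.5 0 0 0 0 60; 17.6 24.5 0 0 0 0 60; 17.6 24.5 0 0 0 0 60; 17.6 24.5 0 0 0 0 60; 17.6 24.5 0 0 0 0 60' 
python3 -m crank '17.6 24.5 0 0 0 0 60; 17.6 24.5 0 0 0 0 60; 17.6 24.5 0 0 0 0 60; 17.6 24.5 0 0 0 0 60; 17.6 24.5 0 0 0 0 60' 
python3 -m crank '17.6 24.5 0 0 0 0 60; 0 0 0 0 0 0 60;0 0 0 0 0 0 60'
cat > chk.py <<'E'
import sys
from h import *
from scipy.spatial.transform import Rotation as R
s=env.get_state(); M=R.from_rotvec(s["ee_rot"]).as_matrix()
Z=R.from_euler('z',POSE[2]).as_matrix()
p=Z.T@(s["eef_pos"]*1000-np.array([POSE[0],POSE[1],0])*1000)
print("t",round(s["time"],2),"lock TCP",p.round(1),"toolx",(Z.T@M[:,0]).round(3),"tooly",(Z.T@M[:,1]).round(3),"F lock",(Z.T@s["contact_force"]).round(1),"gap",round(s["finger_gap"]*1000,1))
d=p-FC; print("on face: th",np.arctan2(d[1],d@u).round(3),"r",np.hypot(d[1],d@u).round(1),"h",(d@n).round(1),"up,y",(d@u).round(1),d[1].round(1))
print("q",s["joints"].round(2))
E
python3 chk.py
```

```text
time: 0.72
eef_pos: [0.1666, -0.6116, 0.3034]
ee_rot: [2.004, 0.388, -2.091]
contact_force: [-1.1, 0.0, 1.3]
finger_gap: 0.0642
time: 1.13
eef_pos: [0.263, -0.4829, 0.2989]
ee_rot: [1.522, 1.103, -1.929]
contact_force: [0.6, 0.3, -1.1]
finger_gap: 0.0595
time: 1.55
eef_pos: [0.3529, -0.3583, 0.2973]
ee_rot: [1.081, 1.543, -1.701]
contact_force: [0.7, -0.3, 0.2]
finger_gap: 0.0601
time: 1.97
eef_pos: [0.4392, -0.2376, 0.2987]
ee_rot: [1.087, 1.535, -1.708]
contact_force: [-0.1, -0.3, -0.7]
finger_gap: 0.0602
time: 2.38
eef_pos: [0.5272, -0.1151, 0.2986]
ee_rot: [1.087, 1.535, -1.708]
contact_force: [0.6, -0.5, 0.1]
finger_gap: 0.0601
time: 2.63
eef_pos: [0.5446, -0.0898, 0.2981]
ee_rot: [1.084, 1.538, -1.705]
contact_force: [0.1, -1.1, -0.3]
finger_gap: 0.0601
t 2.63 lock TCP [  43.5 -178.   298.1] toolx [-0.5    0.001 -0.866] tooly [ 0.866  0.002 -0.5  ] F lock [ 0.3 -1.1 -0.3] gap 60.1
on face: th -0.031 r 94.9 h 191.3 up,y 94.8 -3.0
q [ 0.29  0.72 -0.33  1.15  0.12  1.83 -0.2 ]
```

```bash

python3 -m crank '0 -0.6 -26.5 0 0 0 60;0 -0.6 -26.5 0 0 0 60;0 -0.6 -26.5 0 0 0 60;0 -0.6 -26.5 0 0 0 60;0 0 0 0 0 0 60' 
python3 -m crank '-9 1.7 -16 0 0 0 60;-9 1.7 -16 0 0 0 60;-9 1.7 -16 0 0 0 60;-9 1.7 -16 0 0 0 60;0 0 0 0 0 0 60' 
python3 chk.py; python3 - <<'E'
from h import *
a=env.read_camera("scene")["pixels"][160:330,240:400,::-1];b=env.read_camera("top")["pixels"][180:350,290:450,::-1]
cv2.imwrite("pics/k1.png",np.hstack([cv2.resize(x,(400,425),interpolation=cv2.INTER_CUBIC) for x in(a,b)]))
E
```

```text
time: 3.05
eef_pos: [0.5407, -0.0966, 0.1882]
ee_rot: [1.082, 1.54, -1.719]
contact_force: [-1.2, -0.8, -0.8]
finger_gap: 0.0602
time: 3.47
eef_pos: [0.5053, -0.0886, 0.128]
ee_rot: [1.084, 1.538, -1.714]
contact_force: [-0.4, -0.6, -0.1]
finger_gap: 0.0602
t 3.47 lock TCP [   4.6 -183.9  128. ] toolx [-0.504  0.001 -0.864] tooly [ 0.864 -0.004 -0.504] F lock [-0.2 -0.7 -0.1] gap 60.2
on face: th -0.202 r 44.4 h 24.6 up,y 43.5 -8.9
q [ 0.32  0.81 -0.32  1.48  0.16  1.41 -0.22]
```

View pics/k1.png

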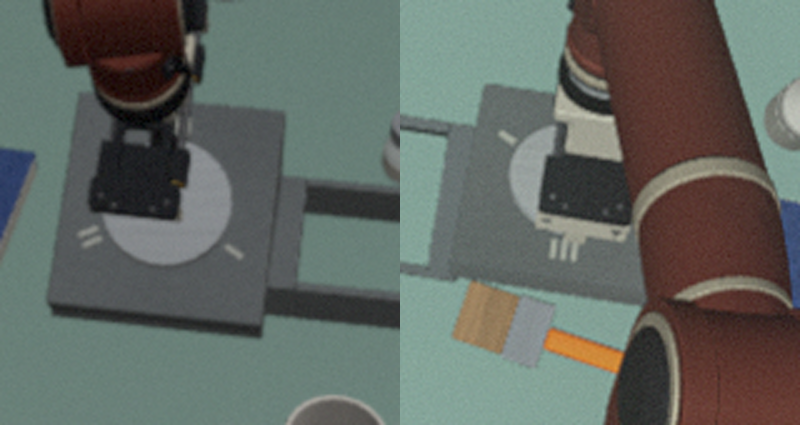

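```bash

python3 -m crank '2 2.5 -1 0 0 0 60;0 0 0 0 0 0 60;0 0 0 0 0 0 30;0 0 0 0 0 0 18;0 0 0 0 0 0 18'; python3 chk.py
python3 -m crank '0 0 0 0 0 0 18;0 0 0 0 0 0 18;0 0 0 0 0 0 18;0 0 0 0 0 0 18;0 0 0 0 0 0 18'; python3 chk.py
```

```text
time: 3.98
eef_pos: [0.5105, -0.0849, 0.1279]
ee_rot: [1.088, 1.535, -1.708]
contact_force: [0.0, -0.4, 0.5]
finger_gap: 0.0443
t 3.98 lock TCP [   9.  -179.3  127.9] toolx [-0.499  0.002 -0.867] tooly [ 0.867 -0.002 -0.499] F lock [ 0.1 -0.4  0.5] gap 44.3
on face: th -0.107 r 39.9 h 26.7 up,y 39.7 -4.3
q [ 0.31  0.81 -0.33  1.47  0.16  1.42 -0.23]
time: 4.4
eef_pos: [0.5087, -0.0846, 0.1285]
ee_rot: [1.084, 1.538, -1.711]
contact_force: [-4.0, 0.3, 5.7]
finger_gap: 0.0237
t 4.4 lock TCP [   7.2 -179.3  128.5] toolx [-0.503  0.001 -0.864] tooly [ 0.864 -0.002 -0.503] F lock [-4.  -0.4  5.7] gap 23.7
on face: th -0.104 r 41.7 h 26.2 up,y 41.5 -4.3
q [ 0.31  0.81 -0.33  1.47  0.15  1.42 -0.23]
```

```bash
python3 - <<'E'
from h import *
uw=toW([0,0,POSE[2]],u)[0]*1000; yw=toW([0,0,POSE[2]],yv)[0]*1000
P=lambda d:42*(np.cos(np.radians(d))*uw+np.sin(np.radians(d))*yw)
print("first",(P(0)-39.7*uw+4.3*yw).round(1))
for d in range(0,360,15): print(d,d+15,(P(d+15)-P(d)).round(1))
E
```

```text
first [-1.2  4.6  1.1]
0 15 [ 3.2 10.5 -0.7]
15 30 [ 5.4  9.3 -2.1]
30 45 [ 7.3  7.5 -3.3]
45 60 [ 8.6  5.2 -4.3]
60 75 [ 9.4  2.5 -5.1]
75 90 [ 9.5 -0.3 -5.4]
90 105 [ 9.  -3.1 -5.4]
105 120 [ 7.9 -5.7 -5.1]
120 135 [ 6.2 -7.9 -4.3]
135 150 [ 4.1 -9.6 -3.3]
150 165 [  1.7 -10.6  -2.1]
165 180 [ -0.7 -10.9  -0.7]
180 195 [ -3.2 -10.5   0.7]
195 210 [-5.4 -9.3  2.1]
210 225 [-7.3 -7.5  3.3]
225 240 [-8.6 -5.2  4.3]
240 255 [-9.4 -2.5  5.1]
255 270 [-9.5  0.3  5.4]
270 285 [-9.   3.1  5.4]
285 300 [-7.9  5.7  5.1]
300 315 [-6.2  7.9  4.3]
315 330 [-4.1  9.6  3.3]
330 345 [-1.7 10.6  2.1]
345 360 [ 0.7 10.9  0.7]
```

```bash

python3 -m crank '-1.2 4.6 1.1 0 0 0 18;3.2 10.5 -0.7 0 0 0 18;5.4 9.3 -2.1 0 0 0 18;7.3 7.5 -3.3 0 0 0 18;0 0 0 0 0 0 18'; python3 chk.py
python3 -m crank '8.6 5.2 -4.3 0 0 0 18;9.4 2.5 -5.1 0 0 0 18;9.5 -0.3 -5.4 0 0 0 18;0 0 0 0 0 0 18;0 0 0 0 0 0 18'; python3 chk.py
```

```text
time: 4.82
eef_pos: [0.5275, -0.0509, 0.1212]
ee_rot: [1.089, 1.534, -1.702]
contact_force: [2.3, -0.3, -1.8]
finger_gap: 0.0236
t 4.82 lock TCP [  19.6 -142.8  121.2] toolx [-0.495  0.002 -0.869] tooly [ 0.869  0.001 -0.495] F lock [ 2.3  0.1 -1.8] gap 23.6
on face: th 0.872 r 42.1 h 26.1 up,y 27.1 32.2
q [ 0.26  0.83 -0.33  1.44  0.14  1.42 -0.27]
time: 5.23
eef_pos: [0.5537, -0.0455, 0.1069]
ee_rot: [1.09, 1.534, -1.707]
contact_force: [0.5, -1.7, -1.0]
finger_gap: 0.0234
t 5.23 lock TCP [  44.4 -132.8  106.9] toolx [-0.497  0.002 -0.868] tooly [ 0.868 -0.003 -0.497] F lock [ 0.8 -1.6 -1. ] gap 23.4
on face: th 1.607 r 42.3 h 26.1 up,y -1.5 42.2
q [ 0.24  0.89 -0.33  1.36  0.14  1.44 -0.28]
```

```bash

python3 -m crank '9 -3.1 -5.4 0 0 0 18;7.9 -5.7 -5.1 0 0 0 18;6.2 -7.9 -4.3 0 0 0 18;4.1 -9.6 -3.3 0 0 0 18;1.7 -10.6 -2.1 0 0 0 18'; python3 chk.py |grep -v q
python3 -m crank '-0.7 -10.9 -0.7 0 0 0 18;-3.2 -10.5 0.7 0 0 0 18;-5.4 -9.3 2.1 0 0 0 18;-7.3 -7.5 3.3 0 0 0 18;-8.6 -5.2 4.3 0 0 0 18'; python3 chk.py|grep -v q
python3 -m crank '-9.4 -2.5 5.1 0 0 0 18;-9.5 0.3 5.4 0 0 0 18;0 0 0 0 0 0 18;0 0 0 0 0 0 18'; python3 chk.py
```

```text
time: 5.65
eef_pos: [0.5815, -0.0809, 0.0875]
ee_rot: [1.088, 1.54, -1.705]
contact_force: [-2.5, 3.2, 1.5]
finger_gap: 0.0234
t 5.65 lock TCP [  78.1 -162.6   87.5] toolx [-0.5    0.005 -0.866] tooly [ 0.866  0.    -0.5  ] F lock [-3.   2.7  1.5] gap 23.4
on face: th 2.843 r 42.3 h 26.2 up,y -40.4 12.4
time: 6.07
eef_pos: [0.556, -0.126, 0.0974]
ee_rot: [1.091, 1.535, -1.706]
contact_force: [1.0, 5.4, 0.3]
finger_gap: 0.0234
t 6.07 lock TCP [  61.2 -211.5   97.4] toolx [-0.498  0.004 -0.867] tooly [ 0.867 -0.002 -0.498] F lock [-0.   5.4  0.3] gap 23.4
on face: th -2.088 r 42.0 h 26.4 up,y -20.8 -36.5
time: 6.4
eef_pos: [0.5359, -0.1278, 0.1087]
ee_rot: [1.087, 1.536, -1.708]
contact_force: [-1.0, 4.7, 0.2]
finger_gap: 0.0234
t 6.4 lock TCP [  41.8 -216.9  108.7] toolx [-0.5    0.002 -0.866] tooly [ 0.866 -0.002 -0.5  ] F lock [-1.8  4.5  0.2] gap 23.4
on face: th -1.531 r 41.9 h 26.4 up,y 1.7 -41.9
q [ 0.35  0.88 -0.31  1.37  0.19  1.45 -0.17]
```

```bash

python3 -m crank '-9 3.1 5.4 0 0 0 18;-7.9 5.7 5.1 0 0 0 18;-6.2 7.9 4.3 0 0 0 18;-4.1 9.6 3.3 0 0 0 18;-1.7 10.6 2.1 0 0 0 18'; python3 chk.py |grep -v q
python3 -m crank '0.7 10.9 0.7 0 0 0 18;3.2 10.5 -0.7 0 0 0 18;5.4 9.3 -2.1 0 0 0 18;7.3 7.5 -3.3 0 0 0 18;8.6 5.2 -4.3 0 0 0 18'; python3 chk.py|grep -v q
python3 -m crank '9.4 2.5 -5.1 0 0 0 18;9.5 -0.3 -5.4 0 0 0 18;9 -3.1 -5.4 0 0 0 18;0 0 0 0 0 0 18;0 0 0 0 0 0 18'; python3 chk.py
```

```text
time: 6.82
eef_pos: [0.5085, -0.0931, 0.1278]
ee_rot: [1.088, 1.529, -1.709]
contact_force: [4.3, -1.7, -7.7]
finger_gap: 0.0234
t 6.82 lock TCP [   8.6 -187.7  127.8] toolx [-0.496 -0.001 -0.868] tooly [ 0.868 -0.005 -0.496] F lock [ 4.6 -0.9 -7.7] gap 23.4
on face: th -0.308 r 41.9 h 26.3 up,y 39.9 -12.7
time: 7.23
eef_pos: [0.5328, -0.0478, 0.1185]
ee_rot: [1.082, 1.536, -1.711]
contact_force: [-1.1, -5.6, -0.6]
finger_gap: 0.0231
t 7.23 lock TCP [  24.3 -138.8  118.5] toolx [-0.502 -0.001 -0.865] tooly [ 0.865 -0.003 -0.502] F lock [-0.1 -5.8 -0.6] gap 23.1
on face: th 1.031 r 42.2 h 26.1 up,y 21.7 36.2
time: 7.65
eef_pos: [0.5618, -0.0485, 0.1019]
ee_rot: [1.087, 1.536, -1.709]
contact_force: [0.7, -3.1, -1.5]
finger_gap: 0.0236
t 7.65 lock TCP [  52.9 -134.2  101.9] toolx [-0.5    0.002 -0.866] tooly [ 0.866 -0.003 -0.5  ] F lock [ 1.3 -2.9 -1.5] gap 23.6
on face: th 1.843 r 42.3 h 26.1 up,y -11.4 40.8
q [ 0.24  0.91 -0.33  1.33  0.15  1.46 -0.27]
```

```bash

python3 -m crank '4.4 -2.7 -2.8 0 0 0 18;3.1 -2.5 -2 0 0 0 18;0 0 0 0 0 0 18;0 0 0 0 0 0 18'; python3 chk.py |grep -v q
python3 -m crank '0 0 0 0 0 0 18;0 0 0 0 0 0 18;0 0 0 0 0 0 18'; python3 chk.py; python3 - <<'E'
from h import *
a=env.read_camera("scene")["pixels"][160:330,240:400,::-1];b=env.read_camera("top")["pixels"][180:350,290:450,::-1]
cv2.imwrite("pics/k2.png",np.hstack([cv2.resize(x,(400,425),interpolation=cv2.INTER_CUBIC) for x in(a,b)]))
E
```

```text
time: 7.98
eef_pos: [0.5688, -0.0535, 0.0975]
ee_rot: [1.088, 1.536, -1.708]
contact_force: [-1.9, -1.7, 0.1]
finger_gap: 0.0233
t 7.98 lock TCP [  60.7 -137.9   97.5] toolx [-0.5    0.002 -0.866] tooly [ 0.866 -0.002 -0.5  ] F lock [-1.6 -2.   0.1] gap 23.3
on face: th 2.072 r 42.3 h 26.2 up,y -20.3 37.1
time: 8.23
eef_pos: [0.5688, -0.0535, 0.0975]
ee_rot: [1.087, 1.536, -1.708]
contact_force: [-1.3, -1.7, -1.4]
finger_gap: 0.0237
t 8.23 lock TCP [  60.7 -137.9   97.5] toolx [-0.499  0.002 -0.866] tooly [ 0.866 -0.002 -0.499] F lock [-1.  -1.9 -1.4] gap 23.7
on face: th 2.072 r 42.3 h 26.1 up,y -20.3 37.1
q [ 0.24  0.92 -0.32  1.31  0.15  1.47 -0.27]
```

View pics/k2.png

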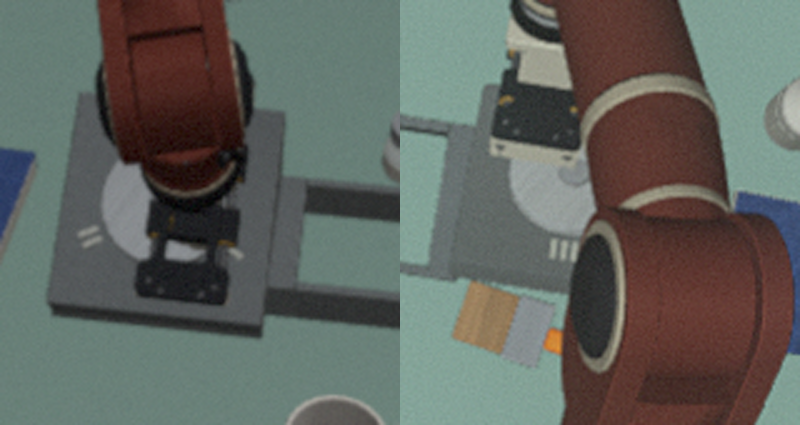

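```bash

python3 -m crank '0.5 -0.4 -0.3 0 0 0 18;0 0 0 0 0 0 18;0 0 0 0 0 0 18;0 0 0 0 0 0 18;0 0 0 0 0 0 18'; python3 chk.py |grep -v q
python3 -m crank '0 0 0 0 0 0 18;0 0 0 0 0 0 18;0 0 0 0 0 0 18;0 0 0 0 0 0 18'
python3 -m crank '-7.9 5.7 5.1 0 0 0 18;-9 3.1 5.4 0 0 0 18;-9.5 0.3 5.4 0 0 0 18;-9.4 -2.5 5.1 0 0 0 18;-8.6 -5.2 4.3 0 0 0 18'; python3 chk.py |grep -v q
python3 -m crank '-7.3 -7.5 3.3 0 0 0 18;-5.4 -9.3 2.1 0 0 0 18;-3.2 -10.5 0.7 0 0 0 18;-0.7 -10.9 -0.7 0 0 0 18;0 0 0 0 0 0 18'; python3 chk.py
```

```text
time: 8.75
eef_pos: [0.5691, -0.0538, 0.0973]
ee_rot: [1.087, 1.537, -1.708]
contact_force: [-2.6, 0.6, -1.2]
finger_gap: 0.0233
t 8.75 lock TCP [  61.  -138.2   97.3] toolx [-0.5    0.002 -0.866] tooly [ 0.866 -0.002 -0.5  ] F lock [-2.7  0.1 -1.2] gap 23.3
on face: th 2.083 r 42.3 h 26.1 up,y -20.7 36.8
time: 9.08
eef_pos: [0.5693, -0.054, 0.0972]
ee_rot: [1.087, 1.536, -1.708]
contact_force: [-2.3, 0.1, -1.9]
finger_gap: 0.0239
time: 9.5
eef_pos: [0.5259, -0.052, 0.1221]
ee_rot: [1.09, 1.534, -1.704]
contact_force: [-0.1, 0.2, -7.2]
finger_gap: 0.0234
t 9.5 lock TCP [  18.2 -144.2  122.1] toolx [-0.496  0.003 -0.868] tooly [ 0.868 -0.001 -0.496] F lock [-0.1  0.2 -7.2] gap 23.4
on face: th 0.821 r 42.1 h 26.2 up,y 28.7 30.8
time: 9.92
eef_pos: [0.5088, -0.0948, 0.1274]
ee_rot: [1.091, 1.53, -1.712]
contact_force: [1.4, -0.7, -6.5]
finger_gap: 0.0234
t 9.92 lock TCP [   9.1 -189.4  127.4] toolx [-0.498  0.002 -0.867] tooly [ 0.867 -0.007 -0.498] F lock [ 1.5 -0.4 -6.5] gap 23.4
on face: th -0.351 r 41.8 h 26.3 up,y 39.3 -14.4
q [ 0.33  0.81 -0.32  1.47  0.16  1.41 -0.22]
```

```bash

python3 -m crank '1.7 -10.6 -2.1 0 0 0 18;4.1 -9.6 -3.3 0 0 0 18;6.2 -7.9 -4.3 0 0 0 18;7.9 -5.7 -5.1 0 0 0 18;9 -3.1 -5.4 0 0 0 18'; python3 chk.py |grep -v q
python3 -m crank '9.5 -0.3 -5.4 0 0 0 18;9.4 2.5 -5.1 0 0 0 18;8.6 5.2 -4.3 0 0 0 18;7.3 7.5 -3.3 0 0 0 18;5.4 9.3 -2.1 0 0 0 18'; python3 chk.py |grep -v q
python3 -m crank '3.2 10.5 -0.7 0 0 0 18;0.7 10.9 0.7 0 0 0 18;-1.7 10.6 2.1 0 0 0 18;-4.1 9.6 3.3 0 0 0 18;-6.2 7.9 4.3 0 0 0 18'; python3 chk.py |grep -v q
python3 -m crank '-7.9 5.7 5.1 0 0 0 18;-9 3.1 5.4 0 0 0 18;0 0 0 0 0 0 18;0 0 0 0 0 0 18'; python3 chk.py
```

```text
time: 10.33
eef_pos: [0.5368, -0.128, 0.1082]
ee_rot: [1.086, 1.539, -1.71]
contact_force: [-2.3, 5.8, -0.7]
finger_gap: 0.0237
t 10.33 lock TCP [  42.6 -216.9  108.2] toolx [-0.503  0.003 -0.864] tooly [ 0.864 -0.002 -0.503] F lock [-3.4  5.3 -0.7] gap 23.7
on face: th -1.556 r 41.9 h 26.4 up,y 0.6 -41.9
time: 10.75
eef_pos: [0.577, -0.1052, 0.0876]
ee_rot: [1.084, 1.534, -1.713]
contact_force: [-5.1, -0.0, 2.8]
finger_gap: 0.0236
t 10.75 lock TCP [  78.1 -187.3   87.6] toolx [-0.502 -0.001 -0.865] tooly [ 0.865 -0.005 -0.502] F lock [-5.  -0.9  2.8] gap 23.6
on face: th -2.846 r 42.2 h 26.3 up,y -40.4 -12.3
time: 11.17
eef_pos: [0.5695, -0.0541, 0.097]
ee_rot: [1.087, 1.532, -1.707]
contact_force: [-2.3, -4.5, -1.8]
finger_gap: 0.0235
t 11.17 lock TCP [  61.5 -138.4   97. ] toolx [-0.497 -0.    -0.867] tooly [ 0.867 -0.003 -0.497] F lock [-1.4 -4.8 -1.8] gap 23.5
on face: th 2.097 r 42.4 h 26.2 up,y -21.3 36.6
time: 11.5
eef_pos: [0.551, -0.045, 0.1084]
ee_rot: [1.086, 1.536, -1.709]
contact_force: [-3.9, -2.1, -3.2]
finger_gap: 0.0237
t 11.5 lock TCP [  41.7 -132.8  108.4] toolx [-0.5    0.001 -0.866] tooly [ 0.866 -0.002 -0.5  ] F lock [-3.4 -2.8 -3.2] gap 23.7
on face: th 1.533 r 42.3 h 26.2 up,y 1.6 42.2
q [ 0.24  0.88 -0.33  1.36  0.14  1.45 -0.28]
```

```bash

python3 -m crank '-9.5 0.3 5.4 0 0 0 18;-9.4 -2.5 5.1 0 0 0 18;-8.6 -5.2 4.3 0 0 0 18;-7.3 -7.5 3.3 0 0 0 18;-5.4 -9.3 2.1 0 0 0 18'; python3 chk.py |grep -v q
python3 -m crank '-3.2 -10.5 0.7 0 0 0 18;-0.7 -10.9 -0.7 0 0 0 18;1.7 -10.6 -2.1 0 0 0 18;4.1 -9.6 -3.3 0 0 0 18;6.2 -7.9 -4.3 0 0 0 18'; python3 chk.py |grep -v q
python3 -m crank '7.9 -5.7 -5.1 0 0 0 18;9 -3.1 -5.4 0 0 0 18;0 0 0 0 0 0 18;0 0 0 0 0 0 18;0 0 0 0 0 0 18'; python3 chk.py
```

```text
time: 11.92
eef_pos: [0.5128, -0.0685, 0.1279]
ee_rot: [1.091, 1.536, -1.703]
contact_force: [2.0, 0.4, -10.0]
finger_gap: 0.0237
t 11.92 lock TCP [   8.3 -162.8  127.9] toolx [-0.497  0.004 -0.868] tooly [ 0.868 -0.    -0.497] F lock [  1.9   0.7 -10. ] gap 23.7
on face: th 0.294 r 42.0 h 26.3 up,y 40.2 12.2
time: 12.33
eef_pos: [0.5199, -0.1186, 0.1188]
ee_rot: [1.088, 1.54, -1.708]
contact_force: [-0.6, 5.7, -4.1]
finger_gap: 0.0235
t 12.33 lock TCP [  24.4 -210.8  118.8] toolx [-0.502  0.005 -0.865] tooly [ 0.865 -0.001 -0.502] F lock [-1.6  5.5 -4.1] gap 23.5
on face: th -1.025 r 41.9 h 26.4 up,y 21.8 -35.8
time: 12.75
eef_pos: [0.5372, -0.128, 0.108]
ee_rot: [1.087, 1.535, -1.708]
contact_force: [0.8, 2.6, -3.9]
finger_gap: 0.0231
t 12.75 lock TCP [  43.1 -216.9  108. ] toolx [-0.5    0.002 -0.866] tooly [ 0.866 -0.002 -0.5  ] F lock [ 0.3  2.7 -3.9] gap 23.1
on face: th -1.568 r 41.9 h 26.4 up,y 0.1 -41.9
q [ 0.35  0.88 -0.31  1.37  0.19  1.45 -0.17]
```

```bash

python3 -m crank '9.5 -0.3 -5.4 0 0 0 18;5 1.2 -2.7 0 0 0 18;3.4 1 -1.8 0 0 0 18;0 0 0 0 0 0 18;0 0 0 0 0 0 18'; python3 chk.py |grep -v q
```

```text
time: 13.17
eef_pos: [0.555, -0.1263, 0.098]
ee_rot: [1.087, 1.535, -1.708]
contact_force: [-1.1, 2.3, -2.2]
finger_gap: 0.0238
t 13.17 lock TCP [  60.3 -212.    98. ] toolx [-0.499  0.001 -0.866] tooly [ 0.866 -0.003 -0.499] F lock [-1.5  2.1 -2.2] gap 23.8
on face: th -2.06 r 41.9 h 26.4 up,y -19.7 -37.0
```

```bash

python3 -m crank '1.2 0.5 -0.6 0 0 0 18;0 0 0 0 0 0 18;0 0 0 0 0 0 18;0 0 0 0 0 0 18;0 0 0 0 0 0 18'; python3 chk.py |grep -v q
python3 -m crank '0 0 0 0 0 0 18;0 0 0 0 0 0 18;0 0 0 0 0 0 18;0 0 0 0 0 0 18'
python3 chk.py|grep -v q
```

```text
time: 13.58
eef_pos: [0.5561, -0.1259, 0.0975]
ee_rot: [1.087, 1.535, -1.709]
contact_force: [-2.4, 1.3, -1.5]
finger_gap: 0.0235
t 13.58 lock TCP [  61.3 -211.4   97.5] toolx [-0.5    0.001 -0.866] tooly [ 0.866 -0.003 -0.5  ] F lock [-2.6  0.8 -1.5] gap 23.5
on face: th -2.091 r 41.9 h 26.4 up,y -20.9 -36.4
time: 13.92
eef_pos: [0.5563, -0.1257, 0.0973]
ee_rot: [1.087, 1.535, -1.708]
contact_force: [-2.6, 0.3, -2.0]
finger_gap: 0.0235
t 13.92 lock TCP [  61.5 -211.2   97.3] toolx [-0.499  0.001 -0.866] tooly [ 0.866 -0.003 -0.499] F lock [-2.6 -0.2 -2. ] gap 23.5
on face: th -2.098 r 41.9 h 26.4 up,y -21.1 -36.2
```

```bash

python3 -m crank '-9.4 -2.5 5.1 0 0 0 18;-9.5 0.3 5.4 0 0 0 18;-9 3.1 5.4 0 0 0 18;-7.9 5.7 5.1 0 0 0 18;-6.2 7.9 4.3 0 0 0 18'
python3 -m crank '-4.1 9.6 3.3 0 0 0 18;-1.7 10.6 2.1 0 0 0 18;0 0 0 0 0 0 18;0 0 0 0 0 0 18;0 0 0 0 0 0 18'; python3 chk.py
```

```text
time: 14.33
eef_pos: [0.5152, -0.1126, 0.122]
ee_rot: [1.09, 1.53, -1.708]
contact_force: [0.4, -1.4, -6.2]
finger_gap: 0.0234
time: 14.75
eef_pos: [0.5085, -0.0892, 0.1282]
ee_rot: [1.087, 1.539, -1.707]
contact_force: [-0.4, 0.7, -4.0]
finger_gap: 0.0236
t 14.75 lock TCP [   7.8 -183.9  128.2] toolx [-0.501  0.003 -0.866] tooly [ 0.866 -0.    -0.501] F lock [-0.5  0.6 -4. ] gap 23.6
on face: th -0.216 r 41.8 h 26.3 up,y 40.8 -8.9
q [ 0.32  0.81 -0.33  1.47  0.16  1.42 -0.22]
```

```bash

python3 -m crank '0.5 5 0.3 0 0 0 18;0.6 3.9 0.1 0 0 0 18;0 0 0 0 0 0 18;0 0 0 0 0 0 18;0 0 0 0 0 0 18'; python3 chk.py
```

```text
time: 15.17
eef_pos: [0.509, -0.0816, 0.1287]
ee_rot: [1.086, 1.537, -1.709]
contact_force: [-3.6, -0.5, -2.4]
finger_gap: 0.0235
t 15.17 lock TCP [   7.  -176.4  128.7] toolx [-0.501  0.002 -0.865] tooly [ 0.865 -0.002 -0.501] F lock [-3.4 -1.1 -2.4] gap 23.5
on face: th -0.033 r 41.8 h 26.3 up,y 41.8 -1.4
q [ 0.31  0.81 -0.33  1.48  0.15  1.42 -0.23]
```

```bash

python3 -m crank '0.3 1.4 0 0 0 0 18;0 0 0 0 0 0 18;0 0 0 0 0 0 18;0 0 0 0 0 0 18;0 0 0 0 0 0 18'; python3 chk.py
```

```text
time: 15.58
eef_pos: [0.5092, -0.0806, 0.1287]
ee_rot: [1.086, 1.536, -1.71]
contact_force: [-5.4, 0.1, -0.6]
finger_gap: 0.0236
t 15.58 lock TCP [   7.  -175.3  128.7] toolx [-0.501  0.001 -0.865] tooly [ 0.865 -0.002 -0.501] F lock [-5.3 -0.9 -0.6] gap 23.6
on face: th -0.008 r 41.8 h 26.3 up,y 41.8 -0.3
q [ 0.31  0.81 -0.33  1.48  0.15  1.42 -0.23]
```

```bash

python3 -m crank '0 0 0 0 0 0 60;0 0 0 0 0 0 60;0 0 0 0 0 0 60;0 0 0 0 0 0 60;0 0 0 0 0 0 60'
python3 -m crank '7.8 -1.4 13.8 0 0 0 60;7.8 -1.4 13.8 0 0 0 60;7.8 -1.4 13.8 0 0 0 60;7.8 -1.4 13.8 0 0 0 60;7.8 -1.4 13.8 0 0 0 60'
python3 -m crank '8.4 23.7 0 -1.08 -5.9 0 60;8.4 23.7 0 -1.08 -5.9 0 60;8.4 23.7 0 -1.08 -5.9 0 60;8.4 23.7 0 -1.08 -5.9 0 60;8.4 23.7 0 -1.08 -5.9 0 60'
python3 -m crank '8.4 23.7 0 0 0 0 50;8.4 23.7 0 0 0 0 50;8.4 23.7 0 0 0 0 50;8.4 23.7 0 0 0 0 50;8.4 23.7 0 0 0 0 50'
python3 -m crank '0 0 0 0 0 0 50;0 0 0 0 0 0 50'; python3 chk.py; sed -i 's/^/ /;s/^ //' fit.py; python3 - <<'E'
from h import *
a=env.read_camera("scene")["pixels"][180:350,250:410,::-1];b=env.read_camera("top")["pixels"][180:350,290:450,::-1]
cv2.imwrite("pics/k3.png",np.hstack([cv2.resize(x,(400,425),interpolation=cv2.INTER_CUBIC) for x in(a,b)]))
E
```

```text
time: 16.0
eef_pos: [0.5109, -0.0804, 0.1286]
ee_rot: [1.089, 1.534, -1.706]
contact_force: [0.1, 0.1, -0.3]
finger_gap: 0.0522
time: 16.42
eef_pos: [0.5497, -0.0875, 0.1982]
ee_rot: [1.088, 1.535, -1.707]
contact_force: [-0.2, 0.2, -0.1]
finger_gap: 0.0598
time: 16.83
eef_pos: [0.5923, 0.0324, 0.1987]
ee_rot: [1.35, 1.113, -1.335]
contact_force: [-0.1, 0.3, -1.1]
finger_gap: 0.0599
time: 17.25
eef_pos: [0.6335, 0.1508, 0.1979]
ee_rot: [1.346, 1.117, -1.341]
contact_force: [-0.3, -0.3, -1.2]
finger_gap: 0.0498
time: 17.42
eef_pos: [0.6328, 0.1519, 0.1974]
ee_rot: [1.344, 1.12, -1.339]
contact_force: [0.7, -0.8, 1.2]
finger_gap: 0.0498
t 17.42 lock TCP [ 86.6  75.6 197.4] toolx [ 0.     0.003 -1.   ] tooly [1.    0.001 0.   ] F lock [ 0.8 -0.7  1.2] gap 49.8
on face: th 1.542 r 250.7 h 125.6 up,y 7.2 250.6
q [-0.08  0.65 -0.33  1.44  0.22  1.08 -0.64]
```

View pics/k3.png

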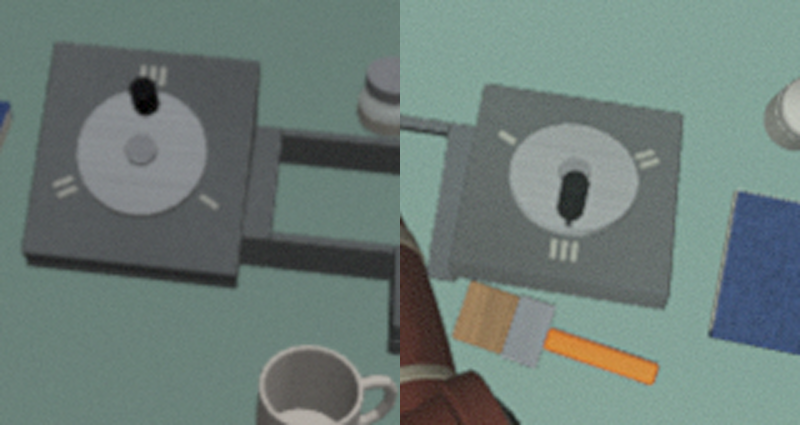

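```bash

python3 -m crank '-0.5 -2.4 -25 0 0 0 50;0 0 -25 0 0 0 50;0 0 -25 0 0 0 50;0 0 -25 0 0 0 50;0 0 -25 0 0 0 50'
python3 -m crank '0 0 -24 0 0 0 50;0 0 0 0 0 0 50;0 0 0 0 0 0 14;0 0 0 0 0 0 14;0 0 0 0 0 0 14'
python3 -m crank '0 0 0 0 0 0 14;0 0 0 0 0 0 14;0 0 0 0 0 0 14'; python3 chk.py
```

```text
time: 17.93
eef_pos: [0.6327, 0.1445, 0.0717]
ee_rot: [1.347, 1.114, -1.344]
contact_force: [-0.1, -0.0, -0.3]
finger_gap: 0.0503
time: 18.35
eef_pos: [0.634, 0.147, 0.0507]
ee_rot: [1.349, 1.115, -1.339]
contact_force: [0.1, -0.0, -0.1]
finger_gap: 0.0345
time: 18.6
eef_pos: [0.6326, 0.1474, 0.0498]
ee_rot: [1.346, 1.117, -1.341]
contact_force: [-1.7, -0.3, 4.8]
finger_gap: 0.0195
t 18.6 lock TCP [87.1 71.2 49.8] toolx [ 0.001  0.003 -1.   ] tooly [ 1.    -0.002  0.001] F lock [-1.6 -0.6  4.8] gap 19.5
on face: th 1.837 r 255.2 h -1.9 up,y -67.1 246.2
q [-0.1   0.81 -0.28  1.58  0.29  0.78 -0.69]
```

```bash

python3 -m crank '9.8 -1.8 0 0 0 0 14;9.8 -1.8 0 0 0 0 14;9.8 -1.8 0 0 0 0 14;9.8 -1.8 0 0 0 0 14;9.8 -1.8 0 0 0 0 14'
python3 -m crank '9.8 -1.8 0 0 0 0 14;0 0 0 0 0 0 14;0 0 0 0 0 0 14;0 0 0 0 0 0 14';python3 chk.py
```

```text
time: 19.02
eef_pos: [0.6819, 0.1387, 0.0498]
ee_rot: [1.346, 1.118, -1.341]
contact_force: [-2.3, 0.1, 4.1]
finger_gap: 0.0196
time: 19.35
eef_pos: [0.6873, 0.1377, 0.0497]
ee_rot: [1.34, 1.124, -1.347]
contact_force: [-8.7, 0.2, 9.3]
finger_gap: 0.0196
t 19.35 lock TCP [142.7  71.5  49.7] toolx [-0.008  0.001 -1.   ] tooly [ 1.    -0.001 -0.008] F lock [-8.6 -1.3  9.3] gap 19.6
on face: th 2.008 r 272.2 h 25.7 up,y -115.3 246.5
q [-0.08  0.89 -0.29  1.4   0.28  0.9  -0.63]
```

```bash

python3 -m crank '4.9 -0.9 0 0 0 0 14;0 0 0 0 0 0 14;0 0 0 0 0 0 14;0 0 0 0 0 0 14';python3 chk.py
```

```text
time: 19.68
eef_pos: [0.6872, 0.1377, 0.0496]
ee_rot: [1.332, 1.131, -1.355]
contact_force: [-17.1, -0.5, 13.8]
finger_gap: 0.0192
t 19.68 lock TCP [142.6  71.5  49.6] toolx [-0.018 -0.002 -1.   ] tooly [ 1.     0.001 -0.018] F lock [-16.8  -3.5  13.8] gap 19.2
on face: th 2.008 r 272.2 h 25.6 up,y -115.3 246.5
q [-0.08  0.89 -0.29  1.39  0.28  0.92 -0.62]
```

```bash

python3 -m crank '-7.9 1.4 0 0 0 0 14;0 0 0 0 0 0 50;0 0 0 0 0 0 50;0 0 0 0 0 0 50;0 0 0 0 0 0 50';python3 chk.py
python3 -m crank '0 0 20 0 0 0 50;0 0 20 0 0 0 50;0 0 20 0 0 0 50;0 0 20 0 0 0 50;0 0 20 0 0 0 60'
python3 -m crank '-7 26.8 0 0 0 0 70;-7 26.8 0 0 0 0 70;-7 26.8 0 0 0 0 70;-7 26.8 0 0 0 0 70;-7 26.8 0 0 0 0 70'
python3 -m crank '-7 26.8 0 0 0 0 70;-7 26.8 0 0 0 0 70;-7 26.8 0 0 0 0 70;0 0 0 0 0 0 70;0 0 0 0 0 0 70';python3 chk.py
python3 - <<'E'
from h import *
a=env.read_camera("scene")["pixels"][180:350,390:550,::-1];b=env.read_camera("top")["pixels"][130:300,150:310,::-1]
cv2.imwrite("pics/k4.png",np.hstack([cv2.resize(x,(400,425),interpolation=cv2.INTER_CUBIC) for x in(a,b)]))
E
```

```text
time: 20.1
eef_pos: [0.6889, 0.1363, 0.0482]
ee_rot: [1.346, 1.116, -1.342]
contact_force: [0.4, 0.7, -0.4]
finger_gap: 0.041
t 20.1 lock TCP [144.6  70.4  48.2] toolx [ 0.001  0.002 -1.   ] tooly [ 1.    -0.003  0.001] F lock [ 0.3  0.7 -0.4] gap 41.0
on face: th 2.018 r 272.2 h 25.4 up,y -117.6 245.4
q [-0.08  0.89 -0.29  1.41  0.29  0.89 -0.63]
time: 20.52
eef_pos: [0.6886, 0.1364, 0.1491]
ee_rot: [1.346, 1.117, -1.342]
contact_force: [0.0, -1.6, 1.4]
finger_gap: 0.0533
time: 20.93
eef_pos: [0.6533, 0.2717, 0.1483]
ee_rot: [1.346, 1.117, -1.342]
contact_force: [0.4, -0.0, -0.5]
finger_gap: 0.0696
time: 21.35
eef_pos: [0.631, 0.3539, 0.148]
ee_rot: [1.343, 1.121, -1.339]
contact_force: [0.8, 0.0, 0.8]
finger_gap: 0.0699
t 21.35 lock TCP [ 48.3 274.  148. ] toolx [-0.001  0.003 -1.   ] tooly [ 1.     0.002 -0.001] F lock [0.7 0.2 0.8] gap 69.9
on face: th 1.536 r 449.3 h 63.7 up,y 15.6 449.0
q [-0.39  0.81 -0.3   1.25  0.24  1.11 -0.89]
```

View pics/k4.png

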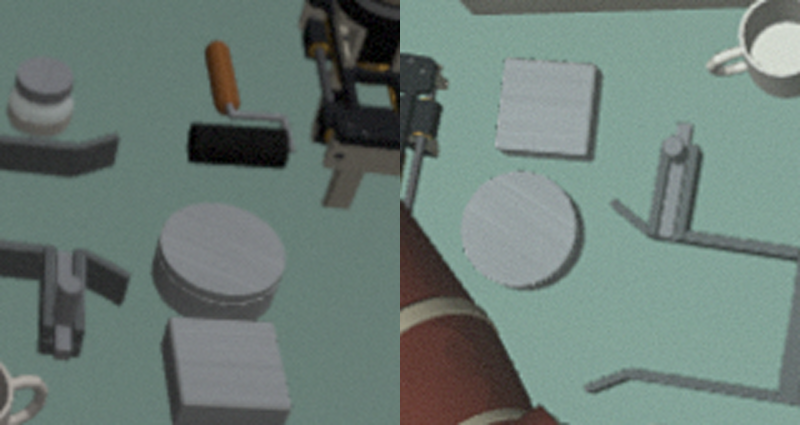

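```bash

python3 -m crank '0 0 -27 0 0 0 70;0 0 -27 0 0 0 70;0 0 -27 0 0 0 70;0 0 -27 0 0 0 70;0 0 -18 0 0 0 70'
python3 -m crank '0 0 -10 0 0 0 70;0 0 0 0 0 0 70;0 0 0 0 0 0 70';python3 chk.py
python3 -m crank '-1.3 -6.9 0 0 0 0 70;-1.3 -6.9 0 0 0 0 70;-4.8 -6.5 0 0 0 0 70;-4.8 -6.5 0 0 0 0 70;-4.8 -6.5 0 0 0 0 70'; python3 chk.py
```

```text
time: 21.87
eef_pos: [0.6326, 0.347, 0.0194]
ee_rot: [1.344, 1.114, -1.348]
contact_force: [0.2, -0.8, -0.3]
finger_gap: 0.0699
time: 22.12
eef_pos: [0.6333, 0.3499, 0.0127]
ee_rot: [1.347, 1.116, -1.343]
contact_force: [0.2, 0.5, 1.5]
finger_gap: 0.0698
t 22.12 lock TCP [ 51.3 270.5  12.7] toolx [ 0.001  0.002 -1.   ] tooly [ 1.    -0.004  0.001] F lock [0.1 0.5 1.5] gap 69.8
on face: th 1.693 r 448.9 h -52.0 up,y -54.6 445.5
q [-0.4   0.96 -0.27  1.35  0.29  0.87 -0.93]
time: 22.53
eef_pos: [0.6167, 0.3181, 0.0145]
ee_rot: [1.35, 1.117, -1.337]
contact_force: [1.0, 1.2, -0.7]
finger_gap: 0.0699
t 22.53 lock TCP [ 40.7 236.3  14.5] toolx [ 0.004  0.006 -1.   ] tooly [ 1.    -0.003  0.004] F lock [ 0.8  1.4 -0.7] gap 69.9
on face: th 1.679 r 413.7 h -55.7 up,y -44.6 411.3
q [-0.36  0.91 -0.27  1.46  0.29  0.8  -0.92]
```

```bash

python3 -m crank '-5.1 -6.3 0 0 0 0 70;-5.1 -6.3 0 0 0 0 70;-5.1 -6.3 0 0 0 0 70;-5.1 -6.3 0 0 0 0 70;-5.1 -6.3 0 0 0 0 70'; python3 chk.py|grep -v q
python3 -m crank '-5.1 -6.3 0 0 0 0 70;-5.1 -6.3 0 0 0 0 70;-5.1 -6.3 0 0 0 0 70;-5.1 -6.3 0 0 0 0 70;0 0 0 0 0 0 70'; python3 chk.py|grep -v q
python3 - <<'E'
from h import *
a=env.read_camera("scene")["pixels"][180:350,340:500,::-1];b=env.read_camera("top")["pixels"][130:300,170:330,::-1]
cv2.imwrite("pics/k5.png",np.hstack([cv2.resize(x,(400,425),interpolation=cv2.INTER_CUBIC) for x in(a,b)]))
E
```

```text
time: 22.95
eef_pos: [0.5909, 0.2873, 0.014]
ee_rot: [1.349, 1.118, -1.337]
contact_force: [3.9, 3.7, 3.4]
finger_gap: 0.0698
t 22.95 lock TCP [ 20.9 201.3  14. ] toolx [ 0.004  0.006 -1.   ] tooly [ 1.    -0.002  0.004] F lock [3.2 4.3 3.4] gap 69.8
on face: th 1.644 r 377.3 h -66.0 up,y -27.6 376.3
time: 23.37
eef_pos: [0.5673, 0.2584, 0.0119]
ee_rot: [1.342, 1.116, -1.347]
contact_force: [0.8, 1.3, 1.4]
finger_gap: 0.0701
t 23.37 lock TCP [  2.9 168.6  11.9] toolx [-0.002 -0.002 -1.   ] tooly [ 1.    -0.004 -0.002] F lock [0.5 1.4 1.4] gap 70.1
on face: th 1.609 r 343.8 h -76.8 up,y -13.1 343.6
```

View pics/k5.png

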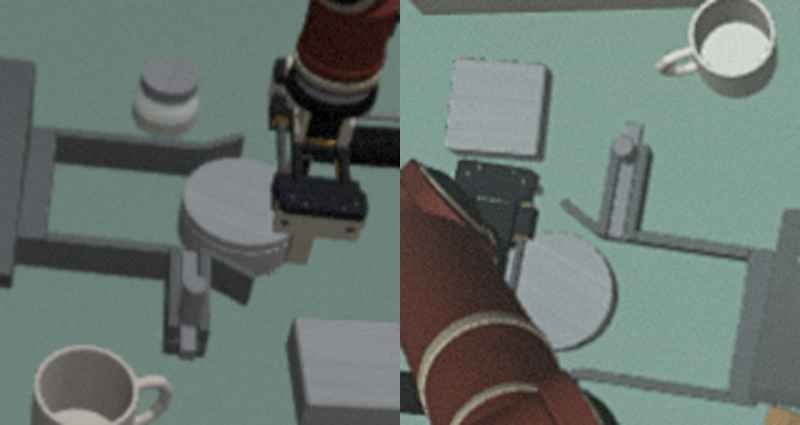

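```bash

python3 -m crank '-1.7 -7.8 0 0 0 0 70;-1.7 -7.8 0 0 0 0 70;-1.7 -7.8 0 0 0 0 70;-1.7 -7.8 0 0 0 0 70;-1.7 -7.8 0 0 0 0 70'; python3 chk.py|grep -v q
python3 -m crank '-1.6 -7.8 0 0 0 0 70;-1.6 -7.8 0 0 0 0 70;-1.6 -7.8 0 0 0 0 70;-1.6 -7.8 0 0 0 0 70;0 0 0 0 0 0 70'; python3 chk.py|grep -v q
```

```text
time: 23.88
eef_pos: [0.5601, 0.2205, 0.0119]
ee_rot: [1.344, 1.117, -1.344]
contact_force: [0.2, 2.0, -1.2]
finger_gap: 0.0698
t 23.88 lock TCP [  2.7 130.   11.9] toolx [-0.001  0.001 -1.   ] tooly [ 1.    -0.003 -0.001] F lock [-0.2  2.  -1.2] gap 69.8
on face: th 1.613 r 305.3 h -76.9 up,y -12.9 305.0
time: 24.3
eef_pos: [0.5541, 0.1879, 0.0124]
ee_rot: [1.345, 1.115, -1.346]
contact_force: [-0.1, -0.1, -0.2]
finger_gap: 0.0701
t 24.3 lock TCP [ 2.7 96.9 12.4] toolx [-0.    -0.001 -1.   ] tooly [ 1.    -0.005 -0.   ] F lock [-0.1 -0.1 -0.2] gap 70.1
on face: th 1.617 r 272.2 h -76.5 up,y -12.6 271.9
```

```bash

python3 -m crank '-1.7 -7.8 0 0 0 0 70;-1.7 -7.8 0 0 0 0 70;-1.7 -7.8 0 0 0 0 70;-1.7 -7.8 0 0 0 0 70;-1.2 -5 0 0 0 0 70'; python3 chk.py|grep -v q
python3 -m crank '-0.7 -4 0 0 0 0 70;-0.7 -4 0 0 0 0 70;-0.6 -3 0 0 0 0 70;0 0 0 0 0 0 70;0 0 0 0 0 0 70'; python3 chk.py|grep -v q
```

```text
time: 24.72
eef_pos: [0.5466, 0.1537, 0.0127]
ee_rot: [1.346, 1.117, -1.342]
contact_force: [0.5, 2.3, 0.6]
finger_gap: 0.0704
t 24.72 lock TCP [ 1.4 61.8 12.7] toolx [ 0.001  0.002 -1.   ] tooly [ 1.    -0.003  0.001] F lock [0.  2.4 0.6] gap 70.4
on face: th 1.619 r 237.1 h -76.9 up,y -11.4 236.8
time: 25.13
eef_pos: [0.5445, 0.1431, 0.0125]
ee_rot: [1.345, 1.117, -1.343]
contact_force: [1.0, 0.8, 0.7]
finger_gap: 0.0697
t 25.13 lock TCP [ 1.3 51.1 12.5] toolx [ 0.001  0.001 -1.   ] tooly [ 1.    -0.002  0.   ] F lock [0.9 0.9 0.7] gap 69.7
on face: th 1.621 r 226.4 h -77.2 up,y -11.4 226.1
```

```bash

python3 -m crank '-0.4 -2 0 0 0 0 70;0 0 0 0 0 0 70;-0.4 -2 0 0 0 0 70;0 0 0 0 0 0 70;0 0 0 0 0 0 70'; python3 chk.py|grep -v q
python3 -m crank '-0.4 -2 0 0 0 0 70;0 0 0 0 0 0 70;0 0 0 0 0 0 70'; python3 chk.py|grep -v q
```

```text
time: 25.55
eef_pos: [0.5439, 0.1409, 0.0125]
ee_rot: [1.346, 1.119, -1.34]
contact_force: [1.0, 4.5, -0.4]
finger_gap: 0.0704
t 25.55 lock TCP [ 1.1 48.8 12.5] toolx [ 0.001  0.004 -1.   ] tooly [ 1.    -0.001  0.001] F lock [ 0.1  4.6 -0.4] gap 70.4
on face: th 1.621 r 224.1 h -77.3 up,y -11.2 223.8
time: 25.8
eef_pos: [0.5438, 0.1409, 0.0127]
ee_rot: [1.348, 1.121, -1.337]
contact_force: [0.5, 7.3, -1.1]
finger_gap: 0.07
t 25.8 lock TCP [ 1.  48.8 12.7] toolx [ 0.002  0.007 -1.   ] tooly [ 1.    -0.     0.002] F lock [-0.8  7.3 -1.1] gap 70.0
on face: th 1.62 r 224.0 h -77.1 up,y -11.0 223.8
```

```bash

python3 -m crank '1.6 8.8 0 0 0 0 70;1.6 8.8 0 0 0 0 70;0 0 0 0 0 0 70;0 0 25 0 0 0 70;0 0 25 0 0 0 70'
python3 -m crank '0 0 25 0 0 0 70;0 0 25 0 0 0 60;0 0 25 0 0 0 50;0 0 10 0 0 0 50;17.8 -2.2 0 0 0 0 50'
python3 -m crank '17.8 -2.2 0 0 0 0 50;17.8 -2.2 0 0 0 0 50;17.8 -2.2 0 0 0 0 50;17.8 -2.2 0 0 0 0 50;17.8 -2.2 0 0 0 0 50'
python3 -m crank '17.8 -2.2 0 0 0 0 50;17.8 -2.2 0 0 0 0 50;0 0 0 0 0 0 50;0 0 0 0 0 0 50'; python3 chk.py
```

```text
time: 26.22
eef_pos: [0.5444, 0.1537, 0.0612]
ee_rot: [1.339, 1.118, -1.348]
contact_force: [0.7, -0.3, 0.5]
finger_gap: 0.07
time: 26.63
eef_pos: [0.5625, 0.1539, 0.1501]
ee_rot: [1.344, 1.118, -1.34]
contact_force: [-0.3, 0.5, -0.5]
finger_gap: 0.0513
time: 27.05
eef_pos: [0.6531, 0.1407, 0.146]
ee_rot: [1.342, 1.117, -1.346]
contact_force: [0.1, 0.4, 0.4]
finger_gap: 0.0501
time: 27.38
eef_pos: [0.6881, 0.1366, 0.1455]
ee_rot: [1.343, 1.118, -1.346]
contact_force: [-1.3, 0.0, -0.0]
finger_gap: 0.0501
t 27.38 lock TCP [143.7  70.6 145.5] toolx [-0.002 -0.    -1.   ] tooly [ 1.    -0.004 -0.002] F lock [-1.3 -0.2 -0. ] gap 50.1
on face: th 1.842 r 254.9 h 109.3 up,y -68.2 245.6
q [-0.06  0.79 -0.34  1.33  0.27  1.07 -0.61]
```

```bash

python3 -m crank '0.2 1.4 -22 0 0 0 50;0 0 -22 0 0 0 50;0 0 -22 0 0 0 50;0 0 -20 0 0 0 50;0 0 -9 0 0 0 50'
python3 -m crank '0 0 0 0 0 0 50;0 0 0 0 0 0 14;0 0 0 0 0 0 14;0 0 0 0 0 0 14;0 0 0 0 0 0 14'
python3 -m crank '0 0 0 0 0 0 14;0 0 0 0 0 0 14';python3 chk.py
python3 -m crank '-9.8 1.8 0 0 0 0 14;-9.8 1.8 0 0 0 0 14;-9.8 1.8 0 0 0 0 14;-9.8 1.8 0 0 0 0 14;-9.8 1.8 0 0 0 0 14'
python3 -m crank '-9.8 1.8 0 0 0 0 14;0 0 0 0 0 0 14;0 0 0 0 0 0 14;0 0 0 0 0 0 14';python3 chk.py
python3 -m crank '-3.9 0.7 0 0 0 0 14;0 0 0 0 0 0 14;0 0 0 0 0 0 14;0 0 0 0 0 0 14';python3 chk.py
```

```text
time: 27.8
eef_pos: [0.6854, 0.1386, 0.049]
ee_rot: [1.339, 1.121, -1.348]
contact_force: [-0.5, 0.2, 0.1]
finger_gap: 0.05
time: 28.22
eef_pos: [0.6898, 0.1394, 0.054]
ee_rot: [1.347, 1.116, -1.34]
contact_force: [-0.2, 0.2, 0.2]
finger_gap: 0.0278
time: 28.38
eef_pos: [0.6877, 0.1398, 0.0534]
ee_rot: [1.344, 1.12, -1.344]
contact_force: [-4.4, 0.7, 6.0]
finger_gap: 0.0194
t 28.38 lock TCP [142.7  73.7  53.4] toolx [-0.002  0.002 -1.   ] tooly [ 1.    -0.002 -0.002] F lock [-4.5 -0.1  6. ] gap 19.4
on face: th 1.999 r 273.3 h 29.0 up,y -113.4 248.7
q [-0.07  0.88 -0.31  1.41  0.3   0.9  -0.65]
time: 28.8
eef_pos: [0.6418, 0.1479, 0.0535]
ee_rot: [1.349, 1.114, -1.338]
contact_force: [1.9, -0.2, 1.2]
finger_gap: 0.0195
time: 29.13
eef_pos: [0.6306, 0.1499, 0.0533]
ee_rot: [1.345, 1.117, -1.342]
contact_force: [-1.5, -1.1, 6.1]
finger_gap: 0.0193
t 29.13 lock TCP [84.8 73.3 53.3] toolx [ 0.001  0.002 -1.   ] tooly [ 1.    -0.003  0.001] F lock [-1.3 -1.4  6.1] gap 19.3
on face: th 1.82 r 256.2 h -0.0 up,y -63.3 248.3
q [-0.09  0.81 -0.31  1.59  0.31  0.79 -0.71]
time: 29.47
eef_pos: [0.6306, 0.1499, 0.0534]
ee_rot: [1.351, 1.112, -1.336]
contact_force: [6.2, -0.8, 1.4]
finger_gap: 0.0199
t 29.47 lock TCP [84.7 73.3 53.4] toolx [ 0.008  0.004 -1.   ] tooly [ 1.    -0.004  0.008] F lock [6.2 0.4 1.4] gap 19.9
on face: th 1.82 r 256.3 h 0.0 up,y -63.2 248.3
q [-0.09  0.81 -0.3   1.59  0.31  0.78 -0.72]
```

```bash

python3 -m crank '2 -0.4 0 0 0 0 14;0 0 0 0 0 0 50;0 0 0 0 0 0 50;0 0 0 0 0 0 50;0 0 0 0 0 0 50'
python3 -m crank '0 0 30 0 0 0 50;0 0 30 0 0 0 50;0 0 30 0 0 0 50;0 0 30 0 0 0 50;25 20 20 0 0 0 50'
python3 -m crank '20 30 0 0 0 0 50;20 30 0 0 0 0 50;20 30 0 0 0 0 50;20 30 0 0 0 0 50;0 0 0 0 0 0 50';python3 chk.py
python3 - <<'E'
from h import *
a=env.read_camera("scene")["pixels"][170:380,250:530,::-1];b=env.read_camera("top")["pixels"][130:340,150:430,::-1]
cv2.imwrite("pics/end.png",np.hstack([cv2.resize(x,(400,300),interpolation=cv2.INTER_CUBIC) for x in(a,b)]))
E
```

```text
time: 29.88
eef_pos: [0.6274, 0.1504, 0.0517]
ee_rot: [1.344, 1.119, -1.343]
contact_force: [0.0, 0.5, 0.2]
finger_gap: 0.0419
time: 30.3
eef_pos: [0.6505, 0.1656, 0.195]
ee_rot: [1.342, 1.114, -1.349]
contact_force: [1.2, -0.2, -0.8]
finger_gap: 0.0501
time: 30.72
eef_pos: [0.7322, 0.2991, 0.188]
ee_rot: [1.341, 1.129, -1.338]
contact_force: [-1.3, 0.7, -1.2]
finger_gap: 0.0502
t 30.72 lock TCP [157.7 238.4 188. ] toolx [-0.005  0.007 -1.   ] tooly [ 1.     0.005 -0.005] F lock [-1.4  0.5 -1.2] gap 50.2
on face: th 1.713 r 417.6 h 153.0 up,y -59.1 413.4
q [-0.29  0.91 -0.33  0.92  0.26  1.35 -0.73]
```

View pics/end.png

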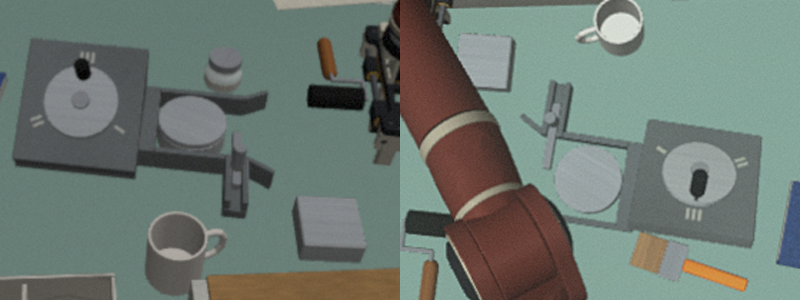

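```bash
python3 - <<'E'
from h import *
for nm,o,s in(("scene",(250,170),0),("top",(150,130),400)):
    c=env.read_camera(nm)
    for P in([0,0,45],[0,-55,45],[0,55,45],[55,0,45],[-55,0,45],[0,-55,40],[0,5,45],[8,73,36]):
        print(nm,P,((proj(c,toW(POSE,P))[0]-o)*400/280+[s,0]).round(1))
    im=c["pixels"][o[1]:o[1]+210,o[0]:o[0]+280,::-1].copy(); A=np.linspace(0,2*np.pi,90)
    im=cv2.resize(im,None,fx=4,fy=4,interpolation=cv2.INTER_CUBIC)
    P=toW(POSE,np.c_[55*np.cos(A),55*np.sin(A),A*0+45]); z=(proj(c,P)-o+.5)*4-.5
    cv2.polylines(im,[np.round(z).astype(int)],True,(0,0,255),1)
    m=z.mean(0).astype(int); cv2.imwrite(f"pics/e_{nm}.png",im[m[1]-200:m[1]+200,m[0]-200:m[0]+200])
cv2.imwrite("pics/e.png",np.hstack([cv2.imread(f"pics/e_{x}.png") for x in("scene","top")]))
E
```

```text
scene [0, 0, 45] [191.3 119.2]
scene [0, -55, 45] [157.2 115.6]
scene [0, 55, 45] [225.7 122.9]
scene [55, 0, 45] [189.3 144.2]
scene [-55, 0, 45] [193.2  95.7]
scene [0, -55, 40] [157.  117.7]
scene [0, 5, 45] [194.4 119.5]
scene [8, 73, 36] [236.1 131.5]
top [0, 0, 45] [586.4 179. ]
top [0, -55, 45] [619.8 184.4]
top [0, 55, 45] [553.2 173.6]
top [55, 0, 45] [592.2 145.9]
top [-55, 0, 45] [580.7 212.5]
top [0, -55, 40] [620.  184.7]
top [0, 5, 45] [583.4 178.5]
top [8, 73, 36] [544.1 167.6]
```

```bash
python3 -m crank '0 0 0 0 0 0 50;0 0 0 0 0 0 50;0 0 0 0 0 0 50'; python3 -c "
from cell import env; print(env.sign_off())"
```

```text
time: 31.17
eef_pos: [0.7335, 0.2888, 0.1935]
ee_rot: [1.347, 1.116, -1.342]
contact_force: [0.2, 1.0, -0.0]
finger_gap: 0.0504
the job is handed in; nothing more can be done
None
```

The round tin is locked away, and I handed the job in at 31.2 s of robot time. I got no verdict back.

- **Dial:** I turned it clockwise to the one-rib mark on the second pass, stopping at about 2.08 rad (mark at 2.094). Then I went anticlockwise to the two-rib mark on the second pass, stopping at about -2.095 (mark at -2.094). Last, I went clockwise to the three-rib mark and left it at about -0.01. These angles come from the measured path of the gripper. The arm hid the knob at the one-rib stop and I took no picture at the two-rib stop, so only the final three-rib position was confirmed by camera.
- **Bolt back:** I pulled it until it stopped and would not move further under 17 N. The measured travel was about 56 mm rather than the full 58. Closing the fingers may have shifted the bolt slightly before I took the starting reading.
- **Tin:** I pushed it along the table with the two fingers until it stopped against the back wall and the force rose to 7 N.
- **Bolt shut:** I slid it 58.0 mm to its stop.

The final picture shows the tin in the bay, the bolt across it and the knob at the three ribs. The bystanders in view look unmoved; the glue and most of the book were outside the picture. In the overhead view, the tin and bolt tip are within about 3 pixels of where they should be, close to the camera offset I saw earlier. A last close-up was refused because I had reached the 12-picture limit.

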